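# Tip the lens blocks into the dust cabinet

### The job

The varnished lens blocks must dry free of dust: raise the cabinet's sash all the way by its bone pull, then tip every block that stands on the table forward over the edge of the cabinet's raised floor, so that it lies flat with its lens seats upwards, and push it in until it is wholly behind the sash line. When all are in, lower the sash gently until it is fully shut and let go of it; leave the brass frame, the septum and the scraper where they lie.

Things in the scene. Friction and masses are not known exactly. Their poses are not given: they have to be found in the camera images.
- cabinet: Low mahogany dust cabinet, glass back and roof, fixed, its open front towards the robot. Origin: on the table at the middle of the front edge of its raised floor; own x runs inwards, away from the robot, y left, z up. Clear inside y = -210 to 210 mm (three blocks fit side by side), back pane at x = 195 mm, underside of roof 140 mm above the table.
- sill (a point): Middle of the upper front edge of the cabinet's floor, 8 mm above the cabinet's origin. The floor is a slab 8 mm high; its square front edge is the fence: a block standing against it and pushed near its head turns over the edge and falls flat on the floor, some 10 to 30 mm of its foot end hanging out in front.
- sash_line (a point): Middle of the sash track at floor height, 49 mm inwards from the sill edge. The sash fills x = 45 to 53 mm of the cabinet's frame: a block is wholly behind it when all of it is beyond 53 mm. Two jambs stand beside the opening (|y| = 210 to 230 mm, x = 38 to 60 mm), 297 mm tall.
- sash (a joint): Height of the sliding glazed sash above shut, m: 0 = shut on the cabinet floor, 0.14 = fully raised (its lower edge then 148 mm above the table). The sash is 418 mm wide, 130 mm high, 8 mm thick; it stays where it is left, going up it takes about 9 N and going down about 3 N.
- sash_pull (a point): Grip point of the bone pull, an upright tab 14 mm thick (cabinet x), 26 mm wide (cabinet y) and 36 mm tall that stands on the middle of the sash's upper edge; the point is 26 mm above that edge and 10 mm below the tab's top, and is 164 mm above the table when the sash is shut. Nothing is above it.
- block_a: Mahogany lens block 54 deep (own x), 60 wide (own y), 84 tall, 0.25 kg, standing on its brass-shod foot, mass centre 36 mm up. Origin: centre of the foot; own z runs from foot to head. Own +x comes out of the lens side, 27 mm from the middle, with two dark round lens seats 30 mm across; at the start it looks towards the robot within 0.5 rad. The back is plain. All alike; 2 or 3 present.
- block_b: Mahogany lens block 54 deep (own x), 60 wide (own y), 84 tall, 0.25 kg, standing on its brass-shod foot, mass centre 36 mm up. Origin: centre of the foot; own z runs from foot to head. Own +x comes out of the lens side, 27 mm from the middle, with two dark round lens seats 30 mm across; at the start it looks towards the robot within 0.5 rad. The back is plain. All alike; 2 or 3 present.
- block_c: Mahogany lens block 54 deep (own x), 60 wide (own y), 84 tall, 0.25 kg, standing on its brass-shod foot, mass centre 36 mm up. Origin: centre of the foot; own z runs from foot to head. Own +x comes out of the lens side, 27 mm from the middle, with two dark round lens seats 30 mm across; at the start it looks towards the robot within 0.5 rad. The back is plain. All alike; 2 or 3 present.
- frame: Bystander: flat gilt brass eyepiece frame, 60 x 110 x 8 mm, origin at the centre of its underside.
- septum: Bystander: flat ebony viewer septum, 120 x 60 x 6 mm, origin at the centre of its underside.
- scraper: Bystander: steel scraper 160 mm long lying flat, origin at the middle of its underside.
There are look-alikes about, which are no part of the job. Leave any blue or pink look-alike of the block_a alone.

How it is judged:
By the outcome, as a careful person would: the job done as asked, in the order asked, and still so for the second after the job is handed in, with the robot touching nothing.
Of block_a, block_b, block_c only 2 to 3 are there at a start; the rules pass over those that are not, and their reading is None.
At some moment in a run one of block_a, block_b, block_c may be knocked a few centimetres aside while the robot is not near it.
Once in a run the grip may slacken for a moment while it holds something.
It also fails if it takes over 210 s, if anything falls off the work surface, if the arm or the gripper's body presses on something with over 40 N, if the wrist force passes 120 N, or if a joint passes its speed limit or range.

### The arm

A 6-joint arm with a two-finger parallel gripper is mounted at the origin on the work surface. World frame = base frame: x ahead of the robot, y to its left, z up, the work surface at z = 0. Lengths are in m, angles in rad, forces in N, time in s.
With the tool pointing down it reaches from about 0.3 to 0.875 m from the base axis. Payload 6.4 kg.
Tool frame: the origin (TCP) lies between the finger pads; the fingertips stand 8 mm ahead of it and the grasp point (between the pads) lies 11 mm behind it; z points along the fingers, y is the direction in which the jaws open and shut (so a half turn about z gives the same grasp; the last joint's range is limited). The gripper opens to 85 mm and grips with 20 to 120 N. Pads are 22 mm wide; open, the fingers measure 114 mm over their backs; the gripper's body (76 mm by 85 mm) begins 54 mm behind the grasp point. The pads swing forward as they close: fully open they stand 13 mm farther back than shut.
Start: joints at [-1.411, 0.181, 1.607, -0, 1.354, -0.206], TCP at [0.206, -0.537, 0.239] pointing down, gripper open.
Joint ranges: [-2.99, 2.99], [-0.89, 2.07], [0.3, 2.58], [-1.14, 4.28], [0, 2.63], [-3.12, 3.12]. Speed limits (rad/s): [2.57, 2.57, 3.01, 3.14, 3.14, 3.14].

### API

Orientations are given as a unit quaternion [w, x, y, z].
In Python, from bench import monitor, viewer, workorder, spotter gives the robot as it stands. The module is installed in compiled form; this text tells all that it offers.
- The arm moves only by the tool move_arm, never from a script. Its argument "motion" is a list of rows, each a list of 3 entries, a list of its own where there are three numbers: the shift along the tool's x, y, z in units of 60 mm (1.0 is 60 mm), then the turn, a rotation vector about the tool's x, y, z in units of 8 degrees (1.0 is 8 degrees), then the opening in per cent of the stroke, from 0 (shut) to 100 (fully open). In form: [[[dx, dy, dz], [rx, ry, rz], grip], ...]. A call has 1 to 10 rows; each row is the pose to reach, as a shift and turn from the pose commanded when the call began, along the tool's axes at that moment; what a row does not reach only later rows make up. A row lasts 1/8 s, in which the tool goes at most 62.5 mm and 10.7 degrees, less where a joint would pass 70% of its speed; a pose out of reach is approached as far as the arm can. A call with a gripper value outside its range is refused whole. The fingers move at their own pace and stop on an object; the grip force is fixed at half the most. Time passes only in rows, so rows that repeat a pose let the fingers close. It gives the time, the measured TCP pose, the force and the opening at its end, in the units of the state.
- monitor.get_obs(): the state, without advancing time (a new reading comes with each control period).
- viewer.camera(name): name is "scene" or "side" or "wrist"; returns the picture (384x512x3 uint8, blue, green, red); there is no depth.
- viewer.calibration(name): a dict with "fovy" (degrees; the focal length in pixels is half the picture's height over the tangent of half this angle, whatever the lens; pixels are square), "cx", "cy" (the principal point, pixels), "distortion" ([k1, k2, p1, p2, k3] as OpenCV has them; the pictures are not rectified), "extrinsics" (4x4, takes a point from camera to world coordinates). Camera axes: x right, y down, z forward; pixel columns grow to the right and rows downward; lengths in m; the calibration is good to about 2 mm. A picture is of the moment at which its call begins: read the wrist's pose just before it. calibration takes no time and is no camera call; for the wrist camera it gives the pose at the moment of the call.
- workorder.hand_in(): hands the job in, once; it reports no verdict.
Trained networks look in the newest picture that a camera, given by its name, has taken for a name from the list of things; names that differ only in an ending like _2 or _b are one class to them, and where a whole thing is asked for, a point or a joint stands for the part that bears it (a point fixed in the world has none). Each returns a list of dicts, best first, with "score" (0 to 1); they miss things now and then, are a little off and sometimes report something else, mostly with a low value. They report only what shows in the picture. A call takes as long as a camera call. They do not tell look-alikes from the thing itself.
- spotter.search_frame(camera, name): "centre" ([column, row] as shares, 0 to 1, of the picture: columns of its width, rows of its height, amid what is visible of it).
- spotter.outline_of(camera, name): "region" (384x512 bool, what is visible of it) and "centre" ([column, row] as shares, 0 to 1, of the picture: columns of its width, rows of its height, amid what is visible of it).
The state is a dict: "time_s": time; "q": joint angles; "dq": joint speeds; "joint_efforts": joint torques, N m; "eef_pos": TCP position; "eef_rot": TCP orientation; "wrist_force": force on the tool from outside, world axes, zero at the start; "torque": the same for the moment, N m; "opening": opening from 0.0 (shut) to 1.0 (fully open).
Only numpy, scipy, OpenCV 4.12 (cv2) and the standard library are available. Lean on these libraries where they do the work, as an engineer would, in place of code of your own. Each camera call takes 0.05 s, during which the arm holds its last target. There are 200 camera calls.

## Working session

There is one attempt and no reset: what is moved stays moved. The work goes in short steps, Python scripts to look and compute and a tool call to move; the robot and the scene stay as the last step left them, time stands still between calls to the robot, and variables do not carry over. Pictures are saved under pics/ and viewed, about 12 in all and at most 16, crops included, and the job is handed in when it is done.

Besides the shell and the picture viewer there is one more tool, called after "Emit:" by a JSON object that holds its "name" and its "arguments". move_arm: Moves the arm, as the interface text tells. Its arguments: {"type":"object","properties":{"motion":{"type":"array","items":{"type":"array"}}},"required":["motion"]}

```bash
mkdir -p pics
cat > h.py <<'E'
import numpy as np, cv2
from bench import monitor, viewer, workorder, spotter
def cam(n):
    c=viewer.calibration(n); f=192/np.tan(np.radians(c["fovy"])/2)
    K=np.array([[f,0,c["cx"]],[0,f,c["cy"]],[0,0,1]]); return K,np.array(c["distortion"],float),np.array(c["extrinsics"])
def ray(n,px,cal=None):
    K,d,T=cal or cam(n); p=cv2.undistortPoints(np.array(px,float).reshape(-1,1,2),K,d).reshape(-1,2)
    v=np.c_[p,np.ones(len(p))]@T[:3,:3].T; return T[:3,3],v
def onz(n,px,z,cal=None):
    o,v=ray(n,px,cal); return o+v*((z-o[2])/v[:,2])[:,None]
def proj(n,P,cal=None):
    K,d,T=cal or cam(n); R=T[:3,:3].T; r=cv2.Rodrigues(R)[0]
    return cv2.projectPoints(np.array(P,float).reshape(-1,1,3),r,-R@T[:3,3],K,d)[0].reshape(-1,2)
def R():
    w,x,y,z=monitor.get_obs()["eef_rot"]
    from scipy.spatial.transform import Rotation
    return Rotation.from_quat([x,y,z,w]).as_matrix()
E
python3 - <<'E'
from h import *
o=monitor.get_obs(); print({k:np.round(v,3) for k,v in o.items()})
ims=[viewer.camera(n) for n in("scene","side")]
for n,i in zip(("scene","side"),ims): cv2.imwrite(f"pics/{n}0.png",i); print(n,np.round(cam(n)[2],2).tolist())
for n in("scene","side"):
  for t in("block_a","sash_pull","sash","cabinet","frame","septum","scraper"):
    print(n,t,[(np.round(np.array(d["centre"])*[512,384]).tolist(),round(d["score"],2)) for d in spotter.search_frame(n,t)])
E
```

```text
{'time_s': np.float64(0.0), 'q': array([-1.411,  0.182,  1.608,  0.   ,  1.354, -0.206]), 'dq': array([-0.   ,  0.   , -0.001,  0.   , -0.001,  0.001]), 'joint_efforts': array([ 2.0000e-03, -4.4487e+01, -3.5133e+01, -0.0000e+00,  9.0000e-03,
       -0.0000e+00]), 'eef_pos': array([ 0.206, -0.536,  0.238]), 'eef_rot': array([-0.001,  0.983,  0.182,  0.   ]), 'wrist_force': array([-0.102, -0.151,  0.88 ]), 'torque': array([ 0.002, -0.021, -0.03 ]), 'opening': np.float64(1.005)}
scene [[-0.84, 0.44, -0.3, 0.91], [0.54, 0.68, -0.5, 0.7], [-0.02, -0.58, -0.81, 1.25], [0.0, 0.0, 0.0, 1.0]]
side [[-0.85, -0.36, 0.37, 0.03], [-0.52, 0.6, -0.61, 0.77], [-0.0, -0.72, -0.7, 0.97], [0.0, 0.0, 0.0, 1.0]]
scene block_a [([234.0, 156.0], 0.96), ([313.0, 252.0], 0.95), ([267.0, 191.0], 0.77), ([317.0, 214.0], 0.75), ([312.0, 286.0], 0.72)]
scene sash_pull [([214.0, 214.0], 0.62)]
scene sash [([217.0, 211.0], 0.96)]
scene cabinet [([198.0, 238.0], 0.64)]
scene frame [([198.0, 240.0], 0.75), ([195.0, 129.0], 0.66)]
scene septum [([284.0, 363.0], 0.74)]
scene scraper [([362.0, 331.0], 0.77)]
side block_a [([275.0, 244.0], 0.97), ([306.0, 172.0], 0.94), ([195.0, 266.0], 0.91), ([238.0, 261.0], 0.73), ([274.0, 204.0], 0.71)]
side sash_pull [([219.0, 178.0], 0.83)]
side sash [([216.0, 180.0], 0.89)]
side cabinet [([202.0, 174.0], 0.82)]
side frame [([177.0, 333.0], 0.54), ([309.0, 146.0], 0.45)]
side septum [([123.0, 284.0], 0.75), ([220.0, 179.0], 0.39)]
side scraper [([177.0, 331.0], 0.8)]
```

Run:
```python
import cv2,numpy as np
a=cv2.imread("pics/scene0.png");b=cv2.imread("pics/side0.png")
cv2.imwrite("pics/scene0b.png",cv2.resize(a,(800,600),interpolation=cv2.INTER_CUBIC))
cv2.imwrite("pics/side0b.png",cv2.resize(b,(800,600),interpolation=cv2.INTER_CUBIC))
```

```text
(no output)
```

View pics/scene0b.png

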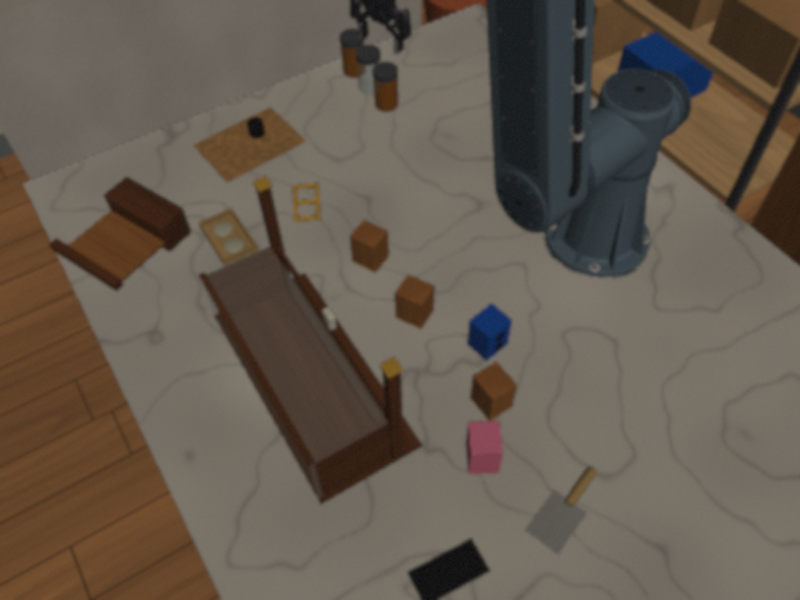

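View pics/side0b.png

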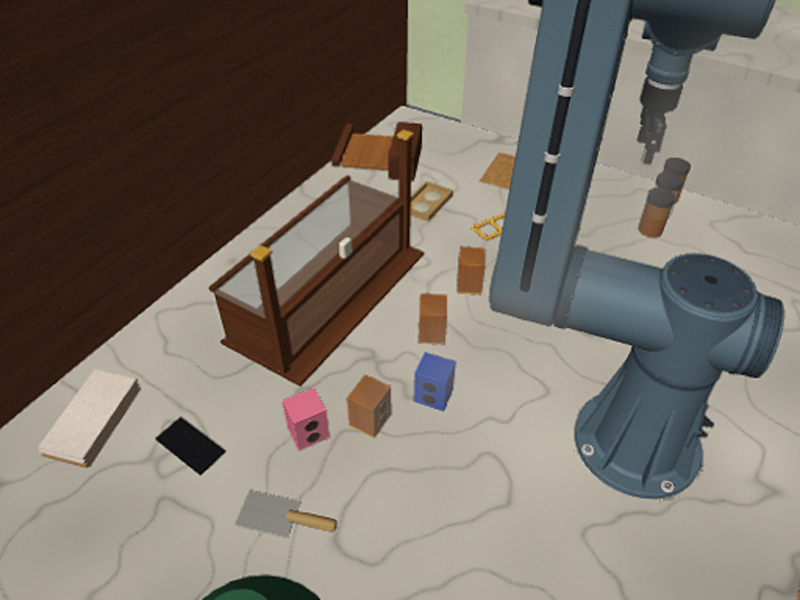

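The scene holds three mahogany blocks at side-view pixels (470,270), (433,318) and (370,405), in 800-px coordinates. The blue (434,381) and pink (306,418) ones are look-alikes. The pull is at (345,247) and the jamb caps at (405,135) and (262,253).

```bash
cat > m1.py <<'E'
from h import *
def tri(ps,pd):
    (o1,v1),(o2,v2)=ray("scene",ps),ray("side",pd); v1,v2=v1[0],v2[0]
    s=np.linalg.lstsq(np.c_[v1,-v2],o2-o1,rcond=None)[0]; a,b=o1+v1*s[0],o2+v2*s[1]; return (a+b)/2,np.linalg.norm(a-b)
k=1.5625
for n,s,d in(("jambL",(263,185),(405,135)),("jambR",(391,368),(262,253)),("pull",(329,318),(345,247))):
    p,e=tri(np.array(s)/k,np.array(d)/k); print(n,p.round(3),round(e,4))
for c in("scene","side"):
    viewer.camera(c)
    im=viewer.camera(c)
    for d in spotter.outline_of(c,"block_a"):
        m=d["region"]; px=np.argwhere(m)[:,::-1]; col=im[m].mean(0).round()
        h=cv2.convexHull(px.astype(np.int32)).reshape(-1,2); ap=cv2.approxPolyDP(h.reshape(-1,1,2),2.5,True).reshape(-1,2)
        ce=np.array(d["centre"])*[512,384]
        print(c,ce.round(),round(d["score"],2),col,"z42:",onz(c,[ce],.042)[0][:2].round(3),ap.tolist())
E
python3 m1.py
```

```text
jambL [ 0.625 -0.239  0.301] 0.0023
jambR [0.634 0.197 0.3  ] 0.0026
pull [ 0.63  -0.021  0.161] 0.0012
scene [235. 156.] 0.98 [34. 56. 83.] z42: [ 0.441 -0.219] [[241, 173], [225, 166], [224, 150], [233, 141], [248, 149], [248, 164]]
scene [313. 284.] 0.95 [ 81.  70. 127.] z42: [0.498 0.285] [[319, 302], [299, 301], [301, 270], [319, 270], [322, 290]]
scene [265. 192.] 0.88 [34. 57. 84.] z42: [ 0.438 -0.044] [[269, 209], [253, 202], [253, 187], [260, 176], [277, 183], [277, 198]]
scene [315. 250.] 0.86 [32. 55. 83.] z42: [0.429 0.203] [[330, 245], [328, 259], [316, 267], [312, 267], [302, 255], [303, 242], [315, 233]]
scene [315. 214.] 0.59 [84. 45. 25.] z42: [0.355 0.104] [[326, 203], [324, 219], [312, 229], [299, 219], [301, 205], [312, 196]]
scene [213. 209.] 0.19 [37. 48. 64.] z42: [ 0.603 -0.078] [[245, 264], [179, 167], [178, 158], [213, 199], [245, 255]]
side [278. 205.] 0.72 [ 59.  94. 138.] z42: [ 0.435 -0.043] [[284, 188], [284, 218], [268, 219], [269, 189]]
side [192. 269.] 0.68 [108.  91. 168.] z42: [0.518 0.292] [[209, 280], [191, 287], [181, 257], [200, 249], [208, 261]]
side [278. 245.] 0.67 [138.  96.  86.] z42: [0.358 0.098] [[289, 230], [290, 248], [284, 260], [267, 257], [265, 238], [270, 226]]
side [236. 261.] 0.66 [ 68.  95. 131.] z42: [0.429 0.207] [[239, 279], [225, 273], [222, 265], [222, 253], [233, 240], [249, 247], [250, 263]]
side [218. 179.] 0.35 [39. 53. 77.] z42: [ 0.663 -0.042] [[256, 131], [256, 159], [186, 229], [181, 199], [220, 153]]
```

```bash
cat >> h.py <<'E'
from scipy.spatial.transform import Rotation as Ro
C0=np.array([.581,-.020]); CY=-0.02   # cabinet origin, yaw
def cab(x,y,z,yaw=None):
    y_=CY if yaw is None else yaw
    c,s=np.cos(CY),np.sin(CY); return np.array([C0[0]+c*x-s*y,C0[1]+s*x+c*y,z])
def Rt(yaw,tilt=0):  # tool down, tool x ahead at yaw; tilt>0 points fingers ahead
    return (Ro.from_euler("z",yaw)*Ro.from_euler("y",-tilt)*Ro.from_matrix(np.diag([1,-1,-1]))).as_matrix()
def plan(*tg):
    o=monitor.get_obs(); p0=o["eef_pos"]; R0=R(); print("at",p0.round(4),"F",np.round(o["wrist_force"],1),"op",round(float(o["opening"]),3),"t",round(float(o["time_s"]),2))
    for p,Rr in tg:
        d=R0.T@(np.array(p)-p0)/.06; r=np.degrees(Ro.from_matrix(R0.T@Rr).as_rotvec())/8
        print(d.round(2).tolist(),r.round(2).tolist(),"rows",int(np.ceil(max(np.linalg.norm(d)/1.0,np.linalg.norm(r)/1.2))))
E
python3 - <<'E'
from h import *
P=cab(.049,0,0);print(P)
plan(([.45,-.15,.36],Rt(CY)),([.60,-.02,.36],Rt(CY)))
E
```

```text
[ 0.6299902  -0.02097993  0.        ]
at [ 0.2057 -0.537   0.2393] F [-0.3 -0.6 -0.9] op 0.999 t 1.1
[6.11, -4.57, -2.01] [0.0, 0.0, 2.76] rows 8
[9.22, -5.7, -2.01] [0.0, 0.0, 2.76] rows 12
```

Emit:
{"name": "move_arm", "arguments": {"motion": [[[6.11, -4.57, -2.01], [0, 0, 2.76], 100], [[6.11, -4.57, -2.01], [0, 0, 2.76], 100], [[6.11, -4.57, -2.01], [0, 0, 2.76], 100], [[6.11, -4.57, -2.01], [0, 0, 2.76], 100], [[6.11, -4.57, -2.01], [0, 0, 2.76], 100], [[6.11, -4.57, -2.01], [0, 0, 2.76], 100], [[6.11, -4.57, -2.01], [0, 0, 2.76], 100], [[6.11, -4.57, -2.01], [0, 0, 2.76], 100], [[6.11, -4.57, -2.01], [0, 0, 2.76], 100], [[6.11, -4.57, -2.01], [0, 0, 2.76], 100]]}}

```text
time_s: 2.35
eef_pos: [0.4497, -0.15, 0.3595]
eef_rot: [0.0, 1.0, -0.01, -0.0]
wrist_force: [-0.6, -0.3, -0.6]
opening: 0.998
```

Run:
```python
from h import *
im=viewer.camera("wrist"); cv2.imwrite("pics/w1.png",cv2.resize(im,(800,600),interpolation=cv2.INTER_CUBIC))
K,d,T=cam("wrist"); print(K.round(1).tolist(),T.round(3).tolist())
for n in("sash_pull","block_a"): print(n,[((np.array(q["centre"])*[512,384]).round().tolist(),round(q["score"],2)) for q in spotter.search_frame("wrist",n)])
plan(([.60,-.021,.34],Rt(CY)),([.63,-.021,.30],Rt(CY)))
```

```text
[[292.3, 0.0, 255.9], [0.0, 292.3, 187.8], [0.0, 0.0, 1.0]] [[-0.02, -0.959, -0.281, 0.52], [-1.0, 0.019, 0.006, -0.152], [-0.0, 0.281, -0.96, 0.493], [0.0, 0.0, 0.0, 1.0]]
sash_pull [([159.0, 14.0], 0.97), ([168.0, 32.0], 0.6)]
block_a [([32.0, 168.0], 0.96), ([186.0, 157.0], 0.88), ([5.0, 119.0], 0.69), ([301.0, 154.0], 0.64), ([104.0, 208.0], 0.56)]
at [ 0.4494 -0.1507  0.3594] F [0.2 0.2 0.2] op 1.003 t 2.5
[2.46, -2.21, 0.32] [-0.0, 0.01, -0.01] rows 4
[2.96, -2.22, 0.99] [-0.0, 0.01, -0.01] rows 4
```

View pics/w1.png

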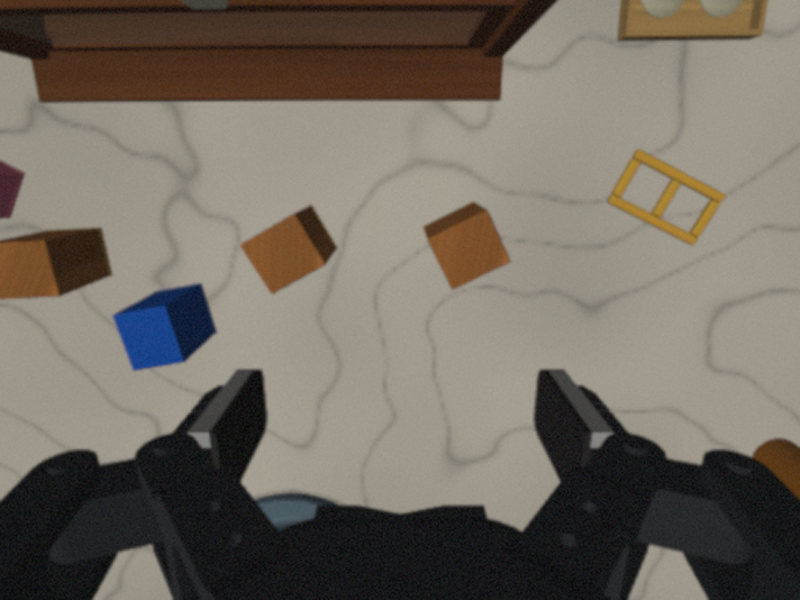

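The wrist view shows blocks A (467,247), B (288,250) and C (50,265) and the blue look-alike. The floor's front edge is near row 99, running from column 40 to 500. Next I fit the edge and the block tops.

```bash
cat >> h.py <<'E'
def tops(im,cal,show=None):
    hsv=cv2.cvtColor(im,cv2.COLOR_BGR2HSV); m=cv2.inRange(hsv,(3,110,105),(20,255,255))
    m=cv2.morphologyEx(m,cv2.MORPH_OPEN,np.ones((3,3)))
    n,l,s,c=cv2.connectedComponentsWithStats(m); out=[]
    for i in range(1,n):
        if s[i,4]<400: continue
        px=np.argwhere(l==i)[:,::-1]; w=onz("wrist",px,.084,cal)[:,:2]
        (cx,cy),(a,b),t=cv2.minAreaRect((w*1000).astype(np.float32)); out.append((c[i].round(),np.round([cx,cy,a,b,t],1).tolist(),int(s[i,4])))
    return out
E
python3 - <<'E'
from h import *
cal=cam("wrist"); im=cv2.resize(cv2.imread("pics/w1.png"),(512,384),interpolation=cv2.INTER_AREA)
for t in tops(im,cal): print(t)
print(onz("wrist",np.array([(40,100),(500,98.5)])/1.5625,.008,cal).round(4))
E
```

```text
(array([443.,  13.]), [625.8, -390.3, 111.6, 24.7, 89.5], 1451)
(array([300., 159.]), [440.7, -213.1, 52.5, 57.8, 25.8], 1486)
(array([181., 162.]), [440.1, -44.0, 51.6, 57.6, 27.7], 1425)
(array([ 16., 173.]), [430.2, 199.7, 56.3, 52.2, 88.8], 1147)
[[ 0.5861  0.2044  0.008 ]
 [ 0.5764 -0.2526  0.008 ]]
```

Emit:
{"name": "move_arm", "arguments": {"motion": [[[2.5, -2.2, 0.3], [0, 0, 0], 100], [[2.5, -2.2, 0.3], [0, 0, 0], 100], [[2.5, -2.2, 0.3], [0, 0, 0], 100], [[2.5, -2.2, 0.3], [0, 0, 0], 100], [[2.5, -2.2, 0.3], [0, 0, 0], 100]]}}

```text
time_s: 3.12
eef_pos: [0.6023, -0.0213, 0.341]
eef_rot: [0.0, 1.0, -0.01, -0.001]
wrist_force: [-1.0, 1.0, 0.9]
opening: 1.001
```

Run:
```python
from h import *
im=viewer.camera("wrist"); cv2.imwrite("pics/w2.png",cv2.resize(im,(800,600),interpolation=cv2.INTER_CUBIC))
for q in spotter.outline_of("wrist","sash_pull"):
    m=q["region"]; px=np.argwhere(m)[:,::-1]; print(round(q["score"],2),px.min(0),px.max(0),onz("wrist",[px.mean(0)],.174).round(4))
plan()
```

```text
0.64 [ 76 128] [438 152] [[ 0.6378 -0.0261  0.174 ]]
at [ 0.6018 -0.0222  0.3421] F [ 0.5 -0.   0.7] op 0.994 t 3.23
```

View pics/w2.png

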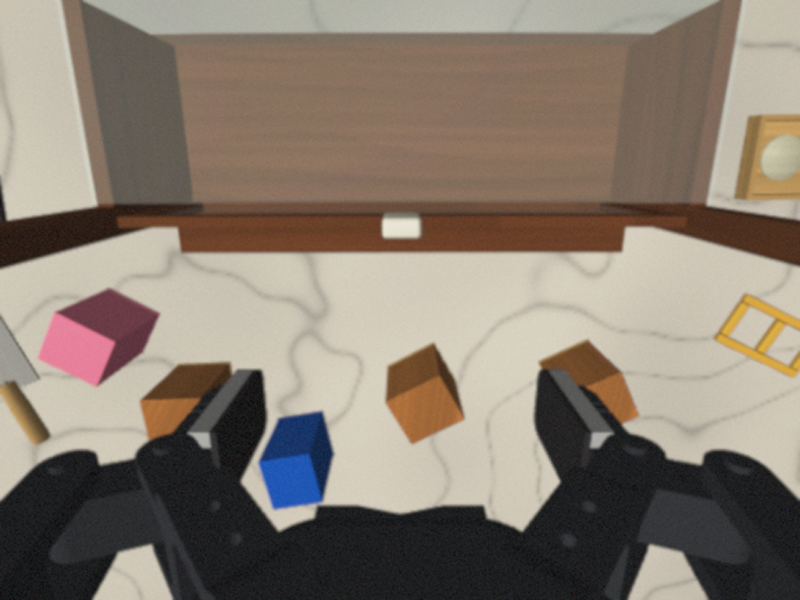

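The pull shows at (401,225), with its top face about row 220. The floor's front edge runs from (180,251) to (623,251).

Run:
```python
from h import *
print(onz("wrist",np.array([(401,213),(401,221),(383,221),(420,221)])/1.5625,.174).round(4))
print(onz("wrist",np.array([(180,250),(623,250)])/1.5625,.008).round(4))
plan(([.631,-.021,.20],Rt(CY)),([.631,-.021,.156],Rt(CY)))
```

```text
[[ 0.6392 -0.0244  0.174 ]
 [ 0.6339 -0.0243  0.174 ]
 [ 0.6342 -0.0125  0.174 ]
 [ 0.6337 -0.0368  0.174 ]]
[[ 0.5876  0.2063  0.008 ]
 [ 0.5782 -0.2549  0.008 ]]
at [ 0.6018 -0.0222  0.3421] F [ 0.5 -0.   0.7] op 0.994 t 3.23
[0.49, -0.03, 2.37] [0.0, 0.0, -0.01] rows 3
[0.49, -0.03, 3.1] [0.0, 0.0, -0.01] rows 4
```

Emit:
{"name": "move_arm", "arguments": {"motion": [[[0.5, 0.03, 1], [0, 0, 0], 100], [[0.5, 0.03, 2], [0, 0, 0], 90], [[0.5, 0.03, 2.6], [0, 0, 0], 80], [[0.5, 0.03, 3.1], [0, 0, 0], 80], [[0.5, 0.03, 3.1], [0, 0, 0], 80], [[0.5, 0.03, 3.1], [0, 0, 0], 0], [[0.5, 0.03, 3.1], [0, 0, 0], 0], [[0.5, 0.03, 3.1], [0, 0, 0], 0], [[0.5, 0.03, 3.1], [0, 0, 0], 0], [[0.5, 0.03, 3.1], [0, 0, 0], 0]]}}

```text
time_s: 4.47
eef_pos: [0.6335, -0.0228, 0.157]
eef_rot: [-0.0, 1.0, -0.01, 0.001]
wrist_force: [3.6, 3.8, 3.4]
opening: 0.289
```

Emit:
{"name": "move_arm", "arguments": {"motion": [[[0, 0, -0.2], [0, 0, 0], 0], [[0, 0, -0.45], [0, 0, 0], 0], [[0, 0, -0.7], [0, 0, 0], 0], [[0, 0, -0.95], [0, 0, 0], 0], [[0, 0, -1.2], [0, 0, 0], 0], [[0, 0, -1.45], [0, 0, 0], 0], [[0, 0, -1.7], [0, 0, 0], 0], [[0, 0, -1.9], [0, 0, 0], 0], [[0, 0, -2.1], [0, 0, 0], 0], [[0, 0, -2.2], [0, 0, 0], 0]]}}

```text
time_s: 5.72
eef_pos: [0.6335, -0.0227, 0.2864]
eef_rot: [-0.0, 1.0, -0.01, 0.001]
wrist_force: [10.7, 4.0, -9.2]
opening: 0.287
```

Emit:
{"name": "move_arm", "arguments": {"motion": [[[0, 0, -0.05], [0, 0, 0], 0], [[0, 0, -0.1], [0, 0, 0], 0], [[0, 0, -0.14], [0, 0, 0], 0], [[0, 0, -0.18], [0, 0, 0], 0], [[0, 0, -0.18], [0, 0, 0], 0], [[0, 0, -0.18], [0, 0, 0], 0]]}}

```text
time_s: 6.48
eef_pos: [0.6335, -0.0227, 0.2966]
eef_rot: [-0.0, 1.0, -0.01, 0.001]
wrist_force: [10.8, 3.9, -8.1]
opening: 0.296
```

Emit:
{"name": "move_arm", "arguments": {"motion": [[[0, 0, -0.03], [0, 0, 0], 0], [[0, 0, -0.06], [0, 0, 0], 0], [[0, 0, -0.09], [0, 0, 0], 0], [[0, 0, -0.09], [0, 0, 0], 0]]}}

```text
time_s: 6.98
eef_pos: [0.6333, -0.0227, 0.2968]
eef_rot: [-0.001, 1.0, -0.01, -0.001]
wrist_force: [20.3, 1.8, -29.3]
opening: 0.288
```

Emit:
{"name": "move_arm", "arguments": {"motion": [[[0, 0, 0.05], [0, 0, 0], 0], [[0, 0, 0.05], [0, 0, 0], 60], [[0, 0, 0.05], [0, 0, 0], 100], [[0, 0, 0.05], [0, 0, 0], 100], [[0, 0, -0.5], [0, 0, 0], 100], [[0, 0, -1], [0, 0, 0], 100], [[-1, 0, -1], [0, 0, 0], 100], [[-2, 0, -1], [0, 0, 0], 100], [[-3, 0.5, -0.5], [0, 0, 0], 100], [[-3.2, 1, 0], [0, 0, 0], 100]]}}

```text
time_s: 8.22
eef_pos: [0.4379, -0.0794, 0.3052]
eef_rot: [0.001, 1.0, -0.009, 0.002]
wrist_force: [0.9, -0.2, -0.0]
opening: 0.999
```

```bash
sed -i 's/C0=.*origin, yaw/C0=np.array([.583,-.0243]); CY=-0.0204/' h.py
python3 - <<'E'
from h import *
cal=cam("wrist");im=viewer.camera("wrist"); cv2.imwrite("pics/w3.png",im)
for t in tops(im,cal): print(t)
y=np.radians(25.8)
plan(([.441,-.214,.14],Rt(y)),([.441,-.214,.042],Rt(y)))
print(cab(-.0285,-.135,.06))
E
```

```text
(array([363., 159.]), [440.3, -212.7, 52.7, 59.3, 25.9], 1985)
(array([227., 161.]), [440.5, -45.5, 53.2, 57.0, 28.1], 1889)
(array([ 35., 173.]), [430.1, 195.5, 52.1, 54.9, 1.8], 1656)
at [ 0.4342 -0.0818  0.2994] F [-0.4 -0.8 -3.1] op 1.0 t 8.28
[0.17, 2.2, 2.66] [-0.0, 0.04, -3.37] rows 4
[0.18, 2.2, 4.29] [-0.0, 0.04, -3.37] rows 5
[ 0.55175212 -0.15869055  0.06      ]
```

View pics/w3.png

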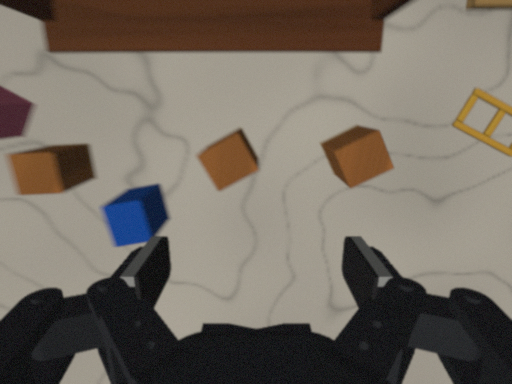

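Emit:
{"name": "move_arm", "arguments": {"motion": [[[0.17, 2.2, 2.66], [0, 0, -3.37], 100], [[0.17, 2.2, 2.66], [0, 0, -3.37], 100], [[0.17, 2.2, 2.66], [0, 0, -3.37], 100], [[0.17, 2.2, 2.66], [0, 0, -3.37], 100], [[0.17, 2.2, 2.66], [0, 0, -3.37], 100], [[0.17, 2.2, 2.66], [0, 0, -3.37], 100]]}}

```text
time_s: 9.02
eef_pos: [0.4479, -0.2113, 0.1463]
eef_rot: [0.001, 0.975, 0.224, 0.001]
wrist_force: [0.2, -0.1, 0.1]
opening: 1.0
```

Run:
```python
from h import *
y=np.radians(26)
plan(([.441,-.214,.042],Rt(y)),([.441,-.214,.055],Rt(y)),(cab(-.032,-.135,.055),Rt(CY)),(cab(-.030,-.135,.042),Rt(CY)))
```

```text
at [ 0.4479 -0.2113  0.1463] F [ 0.2 -0.1  0.1] op 1.0 t 9.03
[-0.13, -0.01, 1.74] [0.02, -0.01, -0.02] rows 2
[-0.13, -0.01, 1.52] [0.02, -0.01, -0.02] rows 2
[1.89, -0.06, 1.52] [0.01, -0.01, 3.38] rows 3
[1.91, -0.05, 1.74] [0.01, -0.01, 3.38] rows 3
```

Emit:
{"name": "move_arm", "arguments": {"motion": [[[-0.13, 0, 0.9], [0, 0, 0], 100], [[-0.13, 0, 1.5], [0, 0, 0], 100], [[-0.13, 0, 1.74], [0, 0, 0], 100], [[-0.13, 0, 1.74], [0, 0, 0], 100], [[-0.13, 0, 1.74], [0, 0, 0], 50], [[-0.13, 0, 1.74], [0, 0, 0], 40], [[-0.13, 0, 1.74], [0, 0, 0], 40], [[-0.13, 0, 1.74], [0, 0, 0], 40]]}}

```text
time_s: 10.02
eef_pos: [0.4413, -0.2157, 0.042]
eef_rot: [0.001, 0.975, 0.224, 0.001]
wrist_force: [-0.7, 1.7, 6.7]
opening: 0.693
```

Emit:
{"name": "move_arm", "arguments": {"motion": [[[0, 0, -0.15], [0, 0, 0], 40], [[0, 0, -0.25], [0, 0, 0], 40], [[0.4, 0, -0.25], [0, 0, 0.6], 40], [[0.8, 0, -0.25], [0, 0, 1.3], 40], [[1.2, 0, -0.25], [0, 0, 2], 40], [[1.6, -0.03, -0.25], [0, 0, 2.7], 40], [[2.0, -0.05, -0.25], [0, 0, 3.38], 40], [[2.02, -0.05, -0.25], [0, 0, 3.38], 40], [[2.02, -0.05, -0.25], [0, 0, 3.38], 40]]}}

```text
time_s: 11.15
eef_pos: [0.5472, -0.1594, 0.055]
eef_rot: [-0.0, 1.0, -0.01, -0.0]
wrist_force: [0.2, 1.1, -1.3]
opening: 0.698
```

Run:
```python
from h import *
plan((cab(-.030,-.135,.042),Rt(CY)))
```

```text
at [ 0.5472 -0.1594  0.055 ] F [ 0.2  1.1 -1.3] op 0.698 t 11.15
[0.05, -0.01, 0.22] [-0.0, 0.01, 0.01] rows 1
```

Emit:
{"name": "move_arm", "arguments": {"motion": [[[0.05, 0, 0.12], [0, 0, 0], 40], [[0.05, 0, 0.22], [0, 0, 0], 40], [[0.05, 0, 0.22], [0, 0, 0], 40], [[0.05, 0, 0.22], [0, 0, 0], 100], [[0.05, 0, 0.22], [0, 0, 0], 100], [[0.05, 0, 0.22], [0, 0, 0], 100], [[0.05, 0, -0.6], [0, 0, 0], 100], [[0.05, 0, -1.5], [0, 0, 0], 100], [[-0.8, -1, -2], [0, 0, -1.2], 100], [[-1.6, -1.5, -2], [0, 0, -2.4], 100]]}}

```text
time_s: 12.4
eef_pos: [0.4654, -0.0757, 0.1758]
eef_rot: [0.001, 0.987, 0.159, 0.002]
wrist_force: [0.4, -0.1, 1.0]
opening: 0.999
```

Run:
```python
from h import *
cal=cam("wrist");im=viewer.camera("wrist"); cv2.imwrite("pics/w4.png",im)
for t in tops(im,cal): print(t)
y=np.radians(28)
plan(([.4405,-.045,.12],Rt(y)),([.4405,-.045,.042],Rt(y)))
```

```text
(array([385., 122.]), [549.8, -147.8, 75.6, 52.7, 87.8], 5700)
(array([204., 209.]), [439.2, -41.3, 53.2, 56.7, 27.6], 3959)
at [ 0.4568 -0.0698  0.1725] F [-1.7  5.3 -2. ] op 1.001 t 12.45
[-0.12, -0.47, 0.88] [-0.05, 0.03, -1.14] rows 2
[-0.11, -0.47, 2.18] [-0.05, 0.03, -1.14] rows 3
```

Emit:
{"name": "move_arm", "arguments": {"motion": [[[-0.12, -0.48, 0.88], [0, 0, -1.14], 100], [[-0.12, -0.48, 0.88], [0, 0, -1.14], 100], [[-0.12, -0.48, 0.88], [0, 0, -1.14], 100], [[-0.12, -0.48, 0.88], [0, 0, -1.14], 100]]}}

```text
time_s: 12.95
eef_pos: [0.4508, -0.0521, 0.1224]
eef_rot: [0.001, 0.972, 0.233, 0.001]
wrist_force: [-0.0, -0.5, -0.5]
opening: 0.999
```

Run:
```python
from h import *
y=np.radians(28)
plan(([.4405,-.044,.042],Rt(y)),(cab(-.030,0,.055),Rt(CY)))
```

```text
at [ 0.4508 -0.0521  0.1224] F [-0.  -0.5 -0.5] op 0.999 t 12.95
[-0.09, -0.2, 1.34] [0.02, -0.01, -0.12] rows 2
[1.73, 0.35, 1.13] [0.01, -0.02, 3.52] rows 3
```

Emit:
{"name": "move_arm", "arguments": {"motion": [[[-0.09, -0.2, 0.3], [0, 0, -0.12], 100], [[-0.09, -0.2, 0.9], [0, 0, -0.12], 100], [[-0.09, -0.2, 1.34], [0, 0, -0.12], 100], [[-0.09, -0.2, 1.34], [0, 0, -0.12], 100], [[-0.09, -0.2, 1.34], [0, 0, -0.12], 50], [[-0.09, -0.2, 1.34], [0, 0, -0.12], 40], [[-0.09, -0.2, 1.34], [0, 0, -0.12], 40], [[-0.09, -0.2, 1.34], [0, 0, -0.12], 40]]}}

```text
time_s: 13.95
eef_pos: [0.4404, -0.0433, 0.0422]
eef_rot: [0.001, 0.97, 0.243, 0.001]
wrist_force: [-0.2, -1.0, 6.4]
opening: 0.693
```

Run:
```python
from h import *
plan((cab(-.030,0,.055),Rt(CY)))
```

```text
at [ 0.4404 -0.0433  0.0422] F [-0.2 -1.   6.4] op 0.693 t 13.95
[1.81, 0.6, -0.21] [0.02, -0.02, 3.65] rows 4
```

Emit:
{"name": "move_arm", "arguments": {"motion": [[[0, 0, -0.15], [0, 0, 0], 40], [[0, 0, -0.22], [0, 0, 0], 40], [[0.4, 0.1, -0.22], [0, 0, 0.8], 40], [[0.8, 0.2, -0.22], [0, 0, 1.6], 40], [[1.2, 0.3, -0.22], [0, 0, 2.4], 40], [[1.6, 0.5, -0.22], [0, 0, 3.2], 40], [[1.81, 0.6, -0.22], [0, 0, 3.65], 40], [[1.81, 0.6, -0.22], [0, 0, 3.65], 40], [[1.81, 0.6, -0.22], [0, 0, 3.65], 40]]}}

```text
time_s: 15.08
eef_pos: [0.5504, -0.0231, 0.0533]
eef_rot: [-0.0, 1.0, -0.009, -0.001]
wrist_force: [0.4, 0.2, -2.9]
opening: 0.69
```

Emit:
{"name": "move_arm", "arguments": {"motion": [[[0, 0, 0.1], [0, 0, 0], 40], [[0, 0, 0.2], [0, 0, 0], 40], [[0, 0, 0.2], [0, 0, 0], 40], [[0, 0, 0.2], [0, 0, 0], 100], [[0, 0, 0.2], [0, 0, 0], 100], [[0, 0, 0.2], [0, 0, 0], 100], [[0, 0, -0.7], [0, 0, 0], 100], [[0, 0, -1.6], [0, 0, 0], 100], [[-0.7, -0.8, -2], [0, 0, 0], 100], [[-1.4, -1.6, -2], [0, 0, 0], 100]]}}

```text
time_s: 16.32
eef_pos: [0.4746, 0.0696, 0.1759]
eef_rot: [0.0, 1.0, -0.011, 0.003]
wrist_force: [-0.1, 1.1, -0.4]
opening: 1.0
```

Emit:
{"name": "move_arm", "arguments": {"motion": [[[-0.6, -1, 0], [0, 0, 0], 100], [[-0.6, -2, 0], [0, 0, 0], 100], [[-0.6, -2, 0], [0, 0, 0], 100], [[-0.6, -2, 0], [0, 0, 0], 100]]}}

```text
time_s: 16.82
eef_pos: [0.4399, 0.1901, 0.1734]
eef_rot: [0.0, 1.0, -0.009, -0.0]
wrist_force: [-0.1, 0.0, -0.2]
opening: 1.0
```

Run:
```python
from h import *
plan()
cal=cam("wrist");im=viewer.camera("wrist"); cv2.imwrite("pics/w5.png",im)
for t in tops(im,cal): print(t)
y=np.radians(1)
plan(([.430,.1965,.12],Rt(y)),([.430,.1965,.042],Rt(y)))
```

```text
at [0.4399 0.1901 0.1734] F [-0.1  0.  -0.2] op 1.0 t 16.82
(array([239., 204.]), [431.3, 202.8, 52.6, 58.2, 1.5], 4394)
(array([ 41., 211.]), [426.7, 365.4, 59.1, 9.5, 17.9], 704)
at [0.4401 0.1894 0.1733] F [ 0.5 -0.3 -0.4] op 1.004 t 16.88
[-0.17, -0.12, 0.89] [0.0, 0.0, -0.27] rows 1
[-0.17, -0.12, 2.19] [0.0, 0.0, -0.27] rows 3
```

View pics/w5.png

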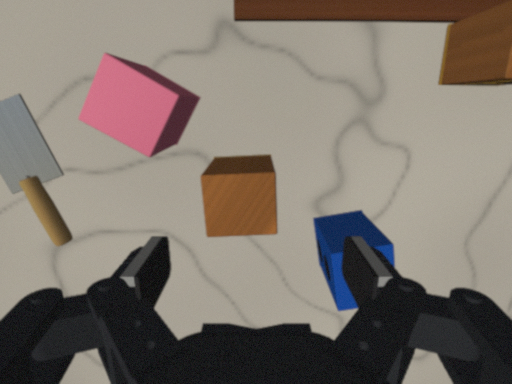

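Emit:
{"name": "move_arm", "arguments": {"motion": [[[-0.15, -0.22, 0.9], [0, 0, -0.27], 100], [[-0.15, -0.22, 1.6], [0, 0, -0.27], 100], [[-0.15, -0.22, 2.19], [0, 0, -0.27], 100], [[-0.15, -0.22, 2.19], [0, 0, -0.27], 100], [[-0.15, -0.22, 2.19], [0, 0, -0.27], 50], [[-0.15, -0.22, 2.19], [0, 0, -0.27], 40], [[-0.15, -0.22, 2.19], [0, 0, -0.27], 40], [[-0.15, -0.22, 2.19], [0, 0, -0.27], 40]]}}

```text
time_s: 17.88
eef_pos: [0.4332, 0.2033, 0.044]
eef_rot: [-0.0, 1.0, 0.009, 0.002]
wrist_force: [1.5, -1.8, 8.3]
opening: 0.698
```

Run:
```python
from h import *
plan((cab(-.030,0.135,.055),Rt(CY)))
```

```text
at [0.4332 0.2033 0.044 ] F [ 1.5 -1.8  8.3] op 0.698 t 17.88
[2.02, 1.57, -0.17] [-0.0, -0.03, 0.28] rows 3
```

Emit:
{"name": "move_arm", "arguments": {"motion": [[[0, 0, -0.15], [0, 0, 0], 40], [[0, 0, -0.22], [0, 0, 0], 40], [[0.4, 0.3, -0.22], [0, 0, 0], 40], [[0.8, 0.6, -0.22], [0, 0, 0], 40], [[1.2, 0.9, -0.22], [0, 0, 0.1], 40], [[1.6, 1.2, -0.22], [0, 0, 0.2], 40], [[2.02, 1.57, -0.22], [0, 0, 0.28], 40], [[2.02, 1.57, -0.22], [0, 0, 0.28], 40], [[2.02, 1.57, -0.22], [0, 0, 0.28], 40]]}}

```text
time_s: 19.0
eef_pos: [0.5531, 0.1116, 0.0548]
eef_rot: [-0.0, 1.0, -0.011, -0.001]
wrist_force: [-0.0, 0.3, -4.0]
opening: 0.699
```

Emit:
{"name": "move_arm", "arguments": {"motion": [[[0, 0, 0.1], [0, 0, 0], 40], [[0, 0, 0.2], [0, 0, 0], 40], [[0, 0, 0.2], [0, 0, 0], 40], [[0, 0, 0.2], [0, 0, 0], 100], [[0, 0, 0.2], [0, 0, 0], 100], [[0, 0, 0.2], [0, 0, 0], 100], [[0, 0, -0.7], [0, 0, 0], 100], [[0, 0, -1.6], [0, 0, 0], 100], [[-0.9, 0, -2], [0, 0, 0], 50], [[-1.6, 0, -2], [0, 0, 0], 0]]}}

```text
time_s: 20.25
eef_pos: [0.4583, 0.1134, 0.1775]
eef_rot: [-0.0, 1.0, -0.01, 0.002]
wrist_force: [-0.3, 1.5, 0.6]
opening: 0.609
```

```bash
cat >> h.py <<'E'
TL=np.radians(50)
def tipto(x,y,z,tilt=TL):   # TCP pose whose fingertip is at cabinet (x,y,z)
    Rr=Rt(CY,tilt); return cab(x,y,z)-.008*Rr[:,2],Rr
E
python3 - <<'E'
from h import *
print(Rt(0,TL).round(2).tolist())
plan(tipto(-.10,.135,.15))
im=viewer.camera("side"); cv2.imwrite("pics/s6.png",cv2.resize(im[110:310,120:390],(800,592),interpolation=cv2.INTER_CUBIC))
E
```

```text
[[0.64, 0.0, 0.77], [0.0, -1.0, 0.0], [0.77, 0.0, -0.64]]
at [0.4583 0.1134 0.1775] F [-0.3  1.5  0.6] op 0.609 t 20.25
[0.35, 0.0, 0.37] [0.0, 6.22, -0.0] rows 6
```

View pics/s6.png

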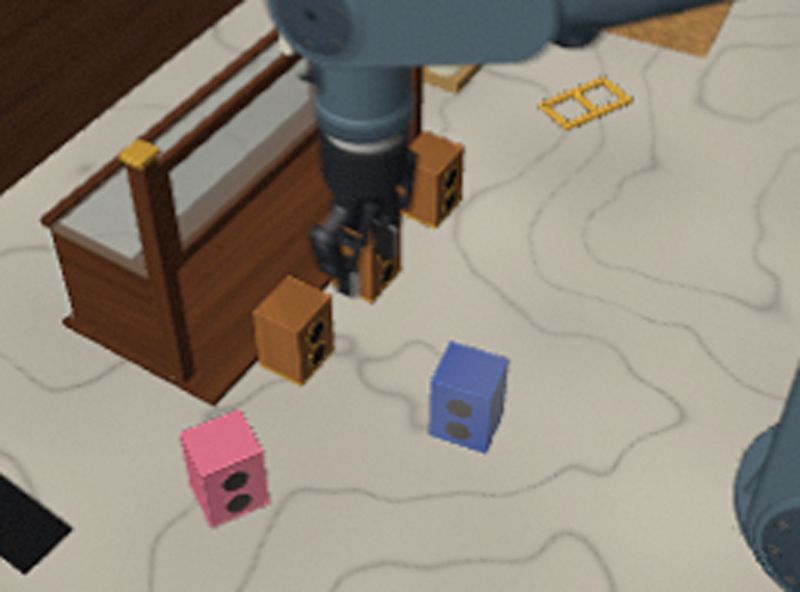

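All three blocks stand along the fence with their lens seats towards the robot (C at (293,330), B at (380,260), A at (433,178)), and the sash is up. Next I tilt the tool to push.

Emit:
{"name": "move_arm", "arguments": {"motion": [[[0, 0, 0], [0, 1.2, 0], 0], [[0.1, 0, 0.1], [0, 2.4, 0], 0], [[0.2, 0, 0.2], [0, 3.6, 0], 0], [[0.3, 0, 0.3], [0, 4.8, 0], 0], [[0.35, 0, 0.37], [0, 6.22, 0], 0], [[0.35, 0, 0.37], [0, 6.22, 0], 0], [[0.35, 0, 0.37], [0, 6.22, 0], 0], [[0.35, 0, 0.37], [0, 6.22, 0], 0]]}}

```text
time_s: 21.3
eef_pos: [0.48, 0.1128, 0.1539]
eef_rot: [0.005, 0.907, -0.01, 0.421]
wrist_force: [-0.7, -0.2, 0.1]
opening: 0.004
```

Run:
```python
from h import *
plan(tipto(-.085,.135,.07),tipto(.012,.135,.072),tipto(-.10,.135,.10),tipto(-.1,.135,.034),tipto(.062,.135,.034)); print(monitor.get_obs()["q"].round(2))
```

```text
at [0.48   0.1128 0.1539] F [-0.7 -0.2  0.1] op 0.004 t 21.3
[-0.84, -0.0, 1.03] [0.01, 0.02, -0.0] rows 2
[0.22, -0.0, 2.25] [0.01, 0.02, -0.0] rows 3
[-0.62, -0.0, 0.52] [0.01, 0.02, -0.0] rows 1
[-1.46, -0.0, 1.23] [0.01, 0.02, -0.0] rows 2
[0.28, -0.0, 3.29] [0.01, 0.02, -0.0] rows 4
[ 0.   -0.26  2.49 -0.37  0.05  1.95]
```

Run:
```python
from h import *
t=np.radians(20)
plan(tipto(-.10,.135,.14,t),tipto(-.075,.135,.072,t))
```

```text
at [0.48   0.1128 0.1539] F [-0.7 -0.2  0.1] op 0.004 t 21.3
[-0.05, -0.0, 0.11] [0.0, -3.73, -0.01] rows 4
[-0.64, -0.0, 1.16] [0.0, -3.73, -0.01] rows 4
```

Emit:
{"name": "move_arm", "arguments": {"motion": [[[0, 0, 0], [0, -1.2, 0], 0], [[0, 0, 0], [0, -2.4, 0], 0], [[-0.05, 0, 0.11], [0, -3.73, 0], 0], [[-0.05, 0, 0.11], [0, -3.73, 0], 0], [[-0.4, 0, 0.6], [0, -3.73, 0], 0], [[-0.64, 0, 1.16], [0, -3.73, 0], 0], [[-0.64, 0, 1.16], [0, -3.73, 0], 0], [[-0.64, 0, 1.16], [0, -3.73, 0], 0]]}}

```text
time_s: 22.3
eef_pos: [0.5069, 0.1126, 0.0794]
eef_rot: [0.002, 0.985, -0.01, 0.174]
wrist_force: [-0.4, 0.2, -0.2]
opening: 0.001
```

Run:
```python
from h import *
t=np.radians(20)
plan(tipto(-.045,.135,.072,t),tipto(.0,.135,.072,t),tipto(.01,.135,.074,t),tipto(-.07,.135,.09,t)); print(monitor.get_obs()["q"].round(2))
```

```text
at [0.5069 0.1126 0.0794] F [-0.4  0.2 -0.2] op 0.001 t 22.3
[0.49, 0.0, 0.18] [-0.0, 0.0, -0.0] rows 1
[1.19, 0.0, 0.43] [-0.0, 0.0, -0.0] rows 2
[1.36, 0.0, 0.46] [-0.0, 0.0, -0.0] rows 2
[0.2, 0.0, -0.25] [-0.0, 0.0, -0.0] rows 1
[-0.01  0.09  2.12 -0.01  0.58  1.59]
```

Emit:
{"name": "move_arm", "arguments": {"motion": [[[0.2, 0, 0.07], [0, 0, 0], 0], [[0.35, 0, 0.13], [0, 0, 0], 0], [[0.5, 0, 0.18], [0, 0, 0], 0], [[0.65, 0, 0.24], [0, 0, 0], 0], [[0.8, 0, 0.29], [0, 0, 0], 0], [[0.95, 0, 0.34], [0, 0, 0], 0], [[1.1, 0, 0.4], [0, 0, 0], 0], [[1.25, 0, 0.43], [0, 0, 0], 0], [[1.36, 0, 0.46], [0, 0, 0], 0], [[1.36, 0, 0.46], [0, 0, 0], 0]]}}

```text
time_s: 23.55
eef_pos: [0.5941, 0.1104, 0.0808]
eef_rot: [0.002, 0.985, -0.01, 0.173]
wrist_force: [-0.5, -0.7, 0.3]
opening: 0.0
```

Emit:
{"name": "move_arm", "arguments": {"motion": [[[-0.3, 0, -0.2], [0, 0, 0], 0], [[-1, 0, -0.8], [0, 0, 0], 0], [[-1.3, 0, -1.3], [0, 0, 0], 0], [[-1.3, 0, -1.3], [0, 0, 0], 0], [[-1.3, 0, -1.3], [0, 0, 0], 0]]}}

```text
time_s: 24.18
eef_pos: [0.4941, 0.1126, 0.1277]
eef_rot: [0.002, 0.985, -0.01, 0.174]
wrist_force: [-0.2, -0.3, 0.5]
opening: -0.002
```

Run:
```python
from h import *
t=np.radians(20)
plan(tipto(-.08,0,.11,t),tipto(-.075,0,.072,t))
im=viewer.camera("wrist"); cv2.imwrite("pics/w7.png",im)
```

```text
at [0.4941 0.1126 0.1277] F [-0.2 -0.3  0.5] op -0.002 t 24.18
[0.08, 2.25, 0.21] [0.0, 0.0, -0.0] rows 3
[-0.06, 2.25, 0.83] [0.0, 0.0, -0.0] rows 3
```

View pics/w7.png

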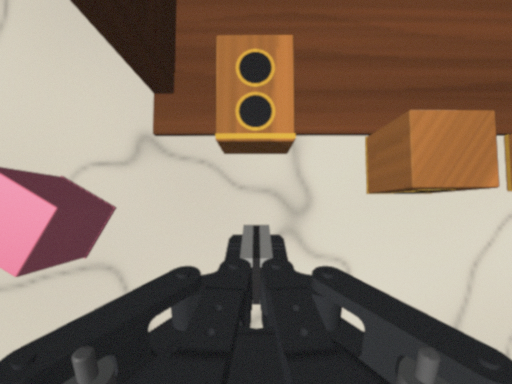

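Block C lies flat at (255,95) with its lens seats up and its brass foot hanging out in front of the edge. B stands at the fence around (435,150). I repeat the push for B and then A.

Emit:
{"name": "move_arm", "arguments": {"motion": [[[0, 0.8, 0], [0, 0, 0], 0], [[0, 1.6, 0.1], [0, 0, 0], 0], [[-0.06, 2.25, 0.4], [0, 0, 0], 0], [[-0.06, 2.25, 0.83], [0, 0, 0], 0], [[-0.06, 2.25, 0.83], [0, 0, 0], 0], [[-0.06, 2.25, 0.83], [0, 0, 0], 0]]}}

```text
time_s: 24.98
eef_pos: [0.5044, -0.0223, 0.0793]
eef_rot: [0.002, 0.985, -0.01, 0.172]
wrist_force: [0.4, 0.6, -0.5]
opening: -0.0
```

Emit:
{"name": "move_arm", "arguments": {"motion": [[[0.2, 0, 0.07], [0, 0, 0], 0], [[0.35, 0, 0.13], [0, 0, 0], 0], [[0.5, 0, 0.18], [0, 0, 0], 0], [[0.65, 0, 0.24], [0, 0, 0], 0], [[0.8, 0, 0.29], [0, 0, 0], 0], [[0.95, 0, 0.34], [0, 0, 0], 0], [[1.1, 0, 0.4], [0, 0, 0], 0], [[1.25, 0, 0.43], [0, 0, 0], 0], [[1.36, 0, 0.46], [0, 0, 0], 0], [[1.36, 0, 0.46], [0, 0, 0], 0]]}}

```text
time_s: 26.22
eef_pos: [0.591, -0.0245, 0.0813]
eef_rot: [0.002, 0.985, -0.01, 0.173]
wrist_force: [-0.1, -0.2, -0.4]
opening: -0.001
```

Emit:
{"name": "move_arm", "arguments": {"motion": [[[-0.3, 0, -0.2], [0, 0, 0], 0], [[-1, 0, -0.8], [0, 0, 0], 0], [[-1.3, 0, -1.3], [0, 0, 0], 0], [[-1.3, 0, -1.3], [0, 0, 0], 0], [[-1.3, 0, -1.3], [0, 0, 0], 0]]}}

```text
time_s: 26.85
eef_pos: [0.491, -0.0226, 0.1282]
eef_rot: [0.002, 0.985, -0.01, 0.173]
wrist_force: [0.6, -0.1, 0.2]
opening: -0.002
```

Run:
```python
from h import *
t=np.radians(20)
plan(tipto(-.08,-.135,.11,t),tipto(-.075,-.135,.072,t))
im=viewer.camera("wrist"); cv2.imwrite("pics/w8.png",im)
```

```text
at [ 0.491  -0.0226  0.1282] F [ 0.6 -0.1  0.2] op -0.002 t 26.85
[0.09, 2.25, 0.22] [0.0, 0.0, -0.01] rows 3
[-0.05, 2.25, 0.85] [0.0, 0.0, -0.01] rows 3
```

View pics/w8.png

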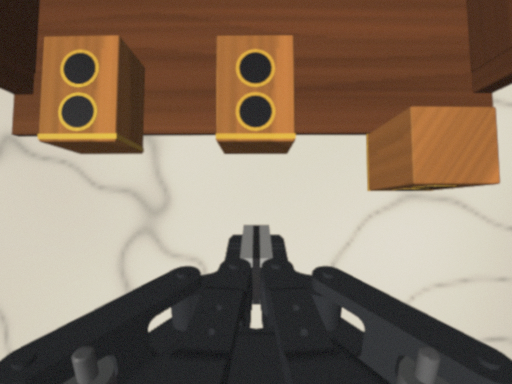

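B (255,95) and C (80,90) lie flat with seats up. A stands at (430,150) and is next.

Emit:
{"name": "move_arm", "arguments": {"motion": [[[0, 0.8, 0], [0, 0, 0], 0], [[0, 1.6, 0.1], [0, 0, 0], 0], [[-0.06, 2.25, 0.4], [0, 0, 0], 0], [[-0.06, 2.25, 0.85], [0, 0, 0], 0], [[-0.06, 2.25, 0.85], [0, 0, 0], 0], [[-0.06, 2.25, 0.85], [0, 0, 0], 0]]}}

```text
time_s: 27.65
eef_pos: [0.5017, -0.1571, 0.0786]
eef_rot: [0.001, 0.985, -0.01, 0.172]
wrist_force: [-0.1, -0.1, 0.5]
opening: -0.003
```

Emit:
{"name": "move_arm", "arguments": {"motion": [[[0.2, 0, 0.07], [0, 0, 0], 0], [[0.35, 0, 0.13], [0, 0, 0], 0], [[0.5, 0, 0.18], [0, 0, 0], 0], [[0.65, 0, 0.24], [0, 0, 0], 0], [[0.8, 0, 0.29], [0, 0, 0], 0], [[0.95, 0, 0.34], [0, 0, 0], 0], [[1.1, 0, 0.4], [0, 0, 0], 0], [[1.25, 0, 0.43], [0, 0, 0], 0], [[1.36, 0, 0.46], [0, 0, 0], 0], [[1.36, 0, 0.46], [0, 0, 0], 0]]}}

```text
time_s: 28.9
eef_pos: [0.5883, -0.1595, 0.0808]
eef_rot: [0.002, 0.985, -0.01, 0.173]
wrist_force: [0.3, -0.0, -0.4]
opening: -0.003
```

Emit:
{"name": "move_arm", "arguments": {"motion": [[[-0.3, 0, -0.2], [0, 0, 0], 0], [[-1, 0, -0.8], [0, 0, 0], 0], [[-1.3, 0, -1.3], [0, 0, 0], 0], [[-1.3, 0, -1.3], [0, 0, 0], 0], [[-1.3, 0, -1.3], [0, 0, 0], 0]]}}

```text
time_s: 29.52
eef_pos: [0.4883, -0.1576, 0.1276]
eef_rot: [0.002, 0.985, -0.011, 0.173]
wrist_force: [0.3, 0.3, 0.0]
opening: -0.001
```

Run:
```python
from h import *
t=np.radians(20)
plan(tipto(-.055,-.135,.034,t),tipto(-.03,-.135,.034,np.radians(25)),tipto(.01,-.135,.034,np.radians(40)),tipto(.062,-.135,.034,np.radians(40)))
im=viewer.camera("wrist"); cv2.imwrite("pics/w9.png",im)
cal=cam("wrist")
```

```text
at [ 0.4883 -0.1576  0.1276] F [0.3 0.3 0. ] op -0.001 t 29.52
[0.05, -0.01, 1.54] [0.01, 0.0, -0.01] rows 2
[0.43, -0.01, 1.69] [0.01, 0.63, -0.01] rows 2
[1.02, -0.01, 1.92] [0.01, 2.5, -0.0] rows 3
[1.83, -0.01, 2.22] [0.01, 2.5, -0.0] rows 3
```

View pics/w9.png

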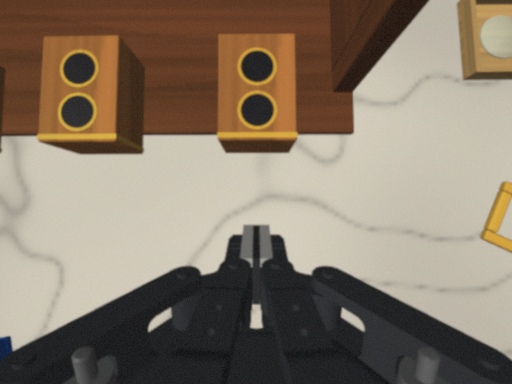

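Emit:
{"name": "move_arm", "arguments": {"motion": [[[0.05, 0, 0.8], [0, 0, 0], 0], [[0.05, 0, 1.54], [0, 0, 0], 0], [[0.05, 0, 1.54], [0, 0, 0], 0], [[0.25, 0, 1.62], [0, 0.3, 0], 0], [[0.43, 0, 1.69], [0, 0.63, 0], 0], [[0.58, 0, 1.75], [0, 1.1, 0], 0], [[0.73, 0, 1.81], [0, 1.6, 0], 0], [[0.88, 0, 1.86], [0, 2.1, 0], 0], [[1.02, 0, 1.92], [0, 2.5, 0], 0], [[1.02, 0, 1.92], [0, 2.5, 0], 0]]}}

```text
time_s: 30.82
eef_pos: [0.5851, -0.1594, 0.0408]
eef_rot: [0.003, 0.94, -0.01, 0.342]
wrist_force: [-0.1, 0.3, 0.6]
opening: 0.002
```

Run:
```python
from h import *
t=np.radians(40)
plan(tipto(.055,-.135,.034,t),tipto(-.06,-.135,.034,t)); print(monitor.get_obs()["q"].round(2))
```

```text
at [ 0.5851 -0.1594  0.0408] F [-0.1  0.3  0.6] op 0.002 t 30.82
[0.57, -0.0, 0.49] [0.0, 0.0, -0.01] rows 1
[-0.9, 0.0, -0.74] [0.0, 0.0, -0.01] rows 2
[-0.67  0.32  2.13  1.33  0.41 -0.27]
```

Emit:
{"name": "move_arm", "arguments": {"motion": [[[0.1, 0, 0.08], [0, 0, 0], 0], [[0.2, 0, 0.17], [0, 0, 0], 0], [[0.3, 0, 0.26], [0, 0, 0], 0], [[0.4, 0, 0.34], [0, 0, 0], 0], [[0.5, 0, 0.43], [0, 0, 0], 0], [[0.57, 0, 0.49], [0, 0, 0], 0], [[0.57, 0, 0.49], [0, 0, 0], 0], [[0.57, 0, 0.49], [0, 0, 0], 0]]}}

```text
time_s: 31.82
eef_pos: [0.6297, -0.1602, 0.0392]
eef_rot: [0.003, 0.94, -0.01, 0.341]
wrist_force: [0.7, 0.3, 0.8]
opening: 0.002
```

Emit:
{"name": "move_arm", "arguments": {"motion": [[[-0.5, 0, -0.42], [0, 0, 0], 0], [[-1.1, 0, -0.92], [0, -1, 0], 0], [[-1.4, 0, -1.17], [0, -1.8, 0], 0], [[-1.4, 0, -1.17], [0, -2.5, 0], 0], [[-1.4, 0, -1.17], [0, -2.5, 0], 0], [[-1.4, 0, -1.17], [0, -2.5, 0], 0]]}}

```text
time_s: 32.58
eef_pos: [0.5212, -0.1583, 0.04]
eef_rot: [0.002, 0.985, -0.01, 0.174]
wrist_force: [-0.3, 0.1, 0.1]
opening: 0.003
```

Run:
```python
from h import *
t=np.radians(20)
plan(tipto(-.055,0,.034,t)); print(monitor.get_obs()["q"].round(2))
im=viewer.camera("wrist"); cv2.imwrite("pics/w10.png",im)
```

```text
at [ 0.5212 -0.1583  0.04  ] F [-0.3  0.1  0.1] op 0.003 t 32.58
[0.03, -2.25, -0.02] [0.01, -0.0, 0.0] rows 3
[-0.63  0.23  2.07  0.36  0.58  0.68]
```

View pics/w10.png

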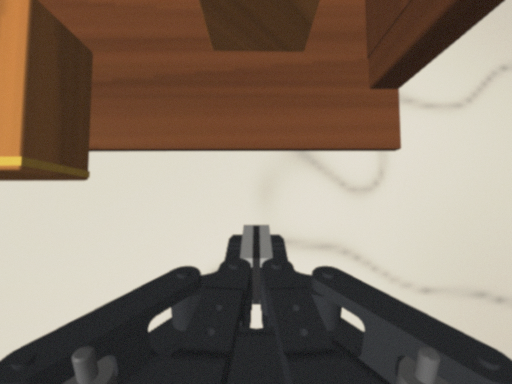

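Run:
```python
from h import *
p=onz("wrist",[(214,50),(303,50)],.008); c,s=np.cos(CY),np.sin(CY)
d=p[:,:2]-C0; print("cab",np.c_[c*d[:,0]+s*d[:,1],-s*d[:,0]+c*d[:,1]].round(4))
```

```text
cab [[ 0.0615 -0.1083]
 [ 0.0615 -0.1655]]
```

Emit:
{"name": "move_arm", "arguments": {"motion": [[[0.03, -0.8, -0.02], [0, 0, 0], 0], [[0.03, -1.6, -0.02], [0, 0, 0], 0], [[0.03, -2.25, -0.02], [0, 0, 0], 0], [[0.03, -2.25, -0.02], [0, 0, 0], 0], [[0.03, -2.25, -0.02], [0, 0, 0], 0]]}}

```text
time_s: 33.25
eef_pos: [0.5244, -0.0231, 0.0408]
eef_rot: [0.002, 0.985, -0.01, 0.173]
wrist_force: [0.4, -0.6, -0.8]
opening: -0.001
```

Emit:
{"name": "move_arm", "arguments": {"motion": [[[0.2, 0, 0.08], [0, 0.3, 0], 0], [[0.38, 0, 0.15], [0, 0.63, 0], 0], [[0.53, 0, 0.21], [0, 1.1, 0], 0], [[0.68, 0, 0.27], [0, 1.6, 0], 0], [[0.83, 0, 0.32], [0, 2.1, 0], 0], [[0.97, 0, 0.38], [0, 2.5, 0], 0], [[0.97, 0, 0.38], [0, 2.5, 0], 0]]}}

```text
time_s: 34.12
eef_pos: [0.5867, -0.0264, 0.039]
eef_rot: [0.004, 0.94, -0.011, 0.341]
wrist_force: [-1.3, 1.1, 1.3]
opening: 0.0
```

Run:
```python
from h import *
t=np.radians(40)
plan(tipto(.055,0,.034,t)); print(monitor.get_obs()["q"].round(2))
```

```text
at [ 0.5867 -0.0264  0.039 ] F [-1.3  1.1  1.3] op 0.0 t 34.12
[0.6, -0.04, 0.48] [0.02, 0.01, -0.02] rows 1
[-0.36  0.28  2.2   1.59  0.21 -0.28]
```

Emit:
{"name": "move_arm", "arguments": {"motion": [[[0.1, 0, 0.08], [0, 0, 0], 0], [[0.2, 0, 0.17], [0, 0, 0], 0], [[0.3, 0, 0.25], [0, 0, 0], 0], [[0.4, 0, 0.33], [0, 0, 0], 0], [[0.5, -0.02, 0.41], [0, 0, 0], 0], [[0.6, -0.03, 0.5], [0, 0, 0], 0], [[0.62, -0.03, 0.52], [0, 0, 0], 0], [[0.62, -0.03, 0.52], [0, 0, 0], 0]]}}

```text
time_s: 35.12
eef_pos: [0.6357, -0.0234, 0.0395]
eef_rot: [0.003, 0.94, -0.01, 0.341]
wrist_force: [-0.3, -0.1, 0.2]
opening: -0.005
```

Emit:
{"name": "move_arm", "arguments": {"motion": [[[-0.5, 0, -0.42], [0, 0, 0], 0], [[-1.1, 0, -0.92], [0, -1, 0], 0], [[-1.42, 0, -1.19], [0, -1.8, 0], 0], [[-1.42, 0, -1.19], [0, -2.5, 0], 0], [[-1.42, 0, -1.19], [0, -2.5, 0], 0], [[-1.42, 0, -1.19], [0, -2.5, 0], 0]]}}

```text
time_s: 35.88
eef_pos: [0.5234, -0.0218, 0.0396]
eef_rot: [0.003, 0.985, -0.011, 0.171]
wrist_force: [-0.5, 0.7, -0.6]
opening: 0.006
```

Run:
```python
from h import *
t=np.radians(20)
plan(tipto(-.055,.135,.034,t)); print(monitor.get_obs()["q"].round(2))
im=viewer.camera("wrist"); cv2.imwrite("pics/w11.png",im)
```

```text
at [ 0.5234 -0.0218  0.0396] F [-0.5  0.7 -0.6] op 0.006 t 35.88
[0.04, -2.23, -0.02] [0.02, 0.04, -0.01] rows 3
[-0.33  0.19  2.13  0.21  0.51  1.1 ]
```

View pics/w11.png

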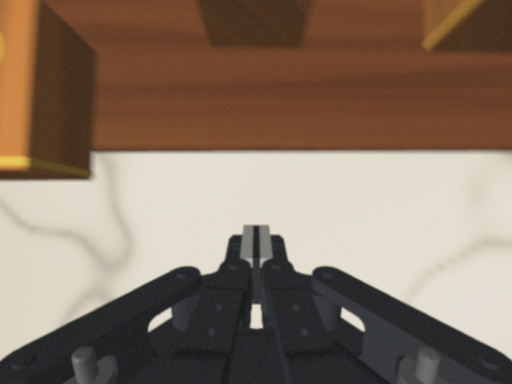

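B's foot bottom edge is at (258,45), behind the sash line, and C at (40,165) is next. I use less tilt there, because joint 5 gets near its limit.

Emit:
{"name": "move_arm", "arguments": {"motion": [[[0.04, -0.8, -0.02], [0, 0, 0], 0], [[0.04, -1.6, -0.02], [0, 0, 0], 0], [[0.04, -2.23, -0.02], [0, 0, 0], 0], [[0.04, -2.23, -0.02], [0, 0, 0], 0], [[0.04, -2.23, -0.02], [0, 0, 0], 0]]}}

```text
time_s: 36.55
eef_pos: [0.5288, 0.1127, 0.0413]
eef_rot: [0.001, 0.985, -0.01, 0.173]
wrist_force: [-0.3, -0.8, -0.4]
opening: 0.003
```

Run:
```python
from h import *
r=np.radians
plan(tipto(-.03,.135,.034,r(22)),tipto(.01,.135,.034,r(30)),tipto(.03,.135,.034,r(33)),tipto(.057,.135,.034,r(36))); print(monitor.get_obs()["q"].round(2))
```

```text
at [0.5288 0.1127 0.0413] F [-0.3 -0.8 -0.4] op 0.003 t 36.55
[0.38, 0.02, 0.13] [-0.01, 0.26, 0.0] rows 1
[0.99, 0.02, 0.36] [-0.01, 1.26, 0.0] rows 2
[1.29, 0.02, 0.48] [-0.01, 1.64, 0.0] rows 2
[1.71, 0.02, 0.63] [-0.01, 2.01, 0.0] rows 2
[-0.01  0.22  2.08 -0.01  0.49  1.59]
```

Emit:
{"name": "move_arm", "arguments": {"motion": [[[0.2, 0.02, 0.07], [0, 0.13, 0], 0], [[0.38, 0.02, 0.13], [0, 0.26, 0], 0], [[0.53, 0.02, 0.19], [0, 0.5, 0], 0], [[0.68, 0.02, 0.25], [0, 0.75, 0], 0], [[0.83, 0.02, 0.3], [0, 1, 0], 0], [[0.99, 0.02, 0.36], [0, 1.26, 0], 0], [[1.14, 0.02, 0.42], [0, 1.45, 0], 0], [[1.29, 0.02, 0.48], [0, 1.64, 0], 0], [[1.29, 0.02, 0.48], [0, 1.64, 0], 0]]}}

```text
time_s: 37.67
eef_pos: [0.6123, 0.1093, 0.0407]
eef_rot: [0.003, 0.959, -0.01, 0.285]
wrist_force: [-0.1, -0.7, 0.0]
opening: 0.002
```

Run:
```python
from h import *
r=np.radians
plan(tipto(.057,.135,.034,r(36))); print(monitor.get_obs()["q"].round(2))
```

```text
at [0.6123 0.1093 0.0407] F [-0.1 -0.7  0. ] op 0.002 t 37.67
[0.36, -0.01, 0.24] [0.0, 0.37, -0.01] rows 1
[-0.01  0.33  2.04 -0.03  0.2   1.61]
```

Emit:
{"name": "move_arm", "arguments": {"motion": [[[0.1, 0, 0.07], [0, 0.1, 0], 0], [[0.2, 0, 0.14], [0, 0.2, 0], 0], [[0.3, 0, 0.2], [0, 0.3, 0], 0], [[0.37, 0, 0.25], [0, 0.37, 0], 0], [[0.37, 0, 0.25], [0, 0.37, 0], 0], [[0.37, 0, 0.25], [0, 0.37, 0], 0]]}}

```text
time_s: 38.42
eef_pos: [0.6387, 0.109, 0.0405]
eef_rot: [0.003, 0.951, -0.01, 0.309]
wrist_force: [-1.1, -0.3, -0.9]
opening: 0.003
```

Emit:
{"name": "move_arm", "arguments": {"motion": [[[-0.5, 0, -0.36], [0, 0, 0], 0], [[-1.1, 0, -0.8], [0, -1, 0], 0], [[-1.62, 0, -1.18], [0, -2, 0], 0], [[-2, 0, -1.5], [0, -3, 0], 0], [[-2.2, 0, -1.8], [0, -4, 0], 0], [[-2.2, 0, -1.8], [0, -4.5, 0], 0], [[-2.2, 0, -1.8], [0, -4.5, 0], 0]]}}

```text
time_s: 39.3
eef_pos: [0.4697, 0.1125, 0.0506]
eef_rot: [-0.0, 1.0, -0.011, 0.001]
wrist_force: [0.3, 0.8, -0.3]
opening: -0.003
```

Run:
```python
from h import *
plan(([.46,.02,.36],Rt(CY)),([.46,-.025,.36],Rt(CY))); print(monitor.get_obs()["q"].round(2))
```

```text
at [0.4697 0.1125 0.0506] F [ 0.3  0.8 -0.3] op -0.003 t 39.3
[-0.12, 1.54, -5.16] [-0.0, -0.02, -0.0] rows 6
[-0.1, 2.29, -5.16] [-0.0, -0.02, -0.0] rows 6
[-0.01  0.25  1.97  0.    0.93  1.58]
```

Emit:
{"name": "move_arm", "arguments": {"motion": [[[-0.1, 0, -1], [0, 0, 0], 50], [[-0.1, 0.4, -2], [0, 0, 0], 100], [[-0.1, 0.8, -3], [0, 0, 0], 100], [[-0.1, 1.2, -4], [0, 0, 0], 100], [[-0.1, 1.6, -5], [0, 0, 0], 100], [[-0.1, 2.0, -6], [0, 0, 0], 100], [[0.5, 2.29, -6.2], [0, 0, 0], 100], [[1.5, 2.27, -6.2], [0, 0, 0], 100], [[2.4, 2.25, -6.2], [0, 0, 0], 100], [[2.4, 2.25, -6.2], [0, 0, 0], 100]]}}

```text
time_s: 40.55
eef_pos: [0.6114, -0.0257, 0.4171]
eef_rot: [-0.001, 1.0, -0.01, -0.003]
wrist_force: [-0.7, -0.1, -0.4]
opening: 1.0
```

Emit:
{"name": "move_arm", "arguments": {"motion": [[[0, 0, 0], [0, 0, 0], 100], [[0, 0, 0], [0, 0, 0], 100]]}}

```text
time_s: 40.8
eef_pos: [0.6085, -0.0252, 0.4231]
eef_rot: [0.0, 1.0, -0.01, 0.001]
wrist_force: [-1.2, 0.4, 0.1]
opening: 0.998
```

Run:
```python
from h import *
p=cab(.049,.0008,0)
plan(([.6335,-.023,.36],Rt(CY)),([.6335,-.023,.2965],Rt(CY)))
im=viewer.camera("wrist"); cv2.imwrite("pics/w12.png",cv2.resize(im,(800,600),interpolation=cv2.INTER_CUBIC))
```

```text
at [ 0.6085 -0.0252  0.4231] F [-1.2  0.4  0.1] op 0.998 t 40.8
[0.41, -0.05, 1.05] [0.0, -0.01, -0.0] rows 2
[0.41, -0.05, 2.11] [0.0, -0.01, -0.0] rows 3
```

View pics/w12.png

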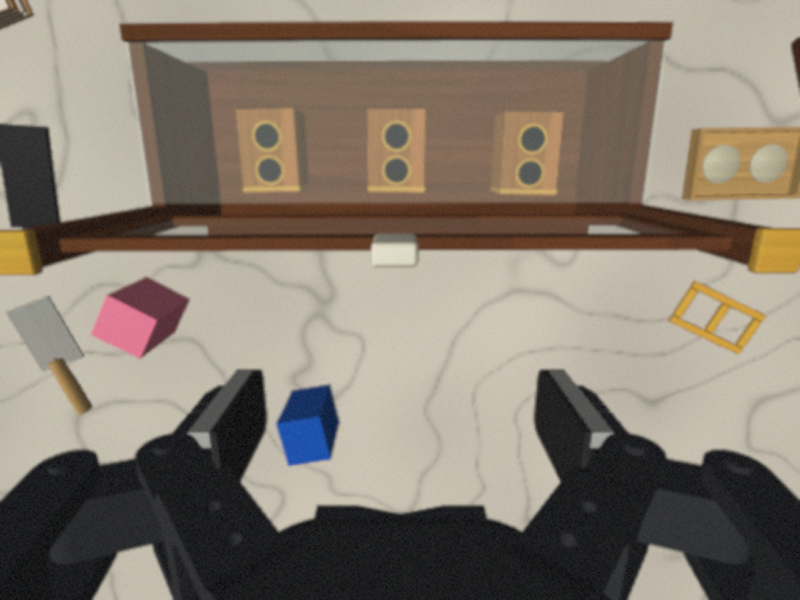

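All three blocks lie flat inside with seats up. Their foot edges are at (270,190), (396,190) and (527,192), the pull is at (394,250), and the bystanders and look-alikes are undisturbed.

Run:
```python
from h import *
p=onz("wrist",np.array([(270,191),(396,191),(527,193)])/1.5625,.060); c,s=np.cos(CY),np.sin(CY)
d=p[:,:2]-C0; print("cab",np.c_[c*d[:,0]+s*d[:,1],-s*d[:,0]+c*d[:,1]].round(4))
```

```text
cab [[ 0.0655  0.1373]
 [ 0.0654  0.003 ]
 [ 0.0635 -0.1368]]
```

Emit:
{"name": "move_arm", "arguments": {"motion": [[[0.43, -0.04, 0.6], [0, 0, 0], 100], [[0.43, -0.04, 1.2], [0, 0, 0], 90], [[0.43, -0.04, 1.7], [0, 0, 0], 80], [[0.43, -0.04, 2.1], [0, 0, 0], 80], [[0.43, -0.04, 2.1], [0, 0, 0], 80], [[0.43, -0.04, 2.1], [0, 0, 0], 0], [[0.43, -0.04, 2.1], [0, 0, 0], 0], [[0.43, -0.04, 2.1], [0, 0, 0], 0], [[0.43, -0.04, 2.1], [0, 0, 0], 0], [[0.43, -0.04, 2.1], [0, 0, 0], 0]]}}

```text
time_s: 42.1
eef_pos: [0.6358, -0.0228, 0.2968]
eef_rot: [-0.001, 1.0, -0.01, 0.001]
wrist_force: [1.0, 3.9, 2.3]
opening: 0.29
```

Emit:
{"name": "move_arm", "arguments": {"motion": [[[0, 0, 0.1], [0, 0, 0], 0], [[0, 0, 0.25], [0, 0, 0], 0], [[0, 0, 0.4], [0, 0, 0], 0], [[0, 0, 0.55], [0, 0, 0], 0], [[0, 0, 0.7], [0, 0, 0], 0], [[0, 0, 0.85], [0, 0, 0], 0], [[0, 0, 1.0], [0, 0, 0], 0], [[0, 0, 1.15], [0, 0, 0], 0], [[0, 0, 1.3], [0, 0, 0], 0], [[0, 0, 1.45], [0, 0, 0], 0]]}}

```text
time_s: 43.35
eef_pos: [0.6358, -0.0228, 0.2095]
eef_rot: [-0.0, 1.0, -0.01, 0.001]
wrist_force: [1.5, 5.6, 3.3]
opening: 0.291
```

Emit:
{"name": "move_arm", "arguments": {"motion": [[[0, 0, 0.12], [0, 0, 0], 0], [[0, 0, 0.24], [0, 0, 0], 0], [[0, 0, 0.36], [0, 0, 0], 0], [[0, 0, 0.48], [0, 0, 0], 0], [[0, 0, 0.58], [0, 0, 0], 0], [[0, 0, 0.66], [0, 0, 0], 0], [[0, 0, 0.72], [0, 0, 0], 0], [[0, 0, 0.76], [0, 0, 0], 0], [[0, 0, 0.76], [0, 0, 0], 0]]}}

```text
time_s: 44.48
eef_pos: [0.6358, -0.0228, 0.1635]
eef_rot: [-0.001, 1.0, -0.01, 0.001]
wrist_force: [3.1, 5.7, 0.5]
opening: 0.289
```

Emit:
{"name": "move_arm", "arguments": {"motion": [[[0, 0, 0.03], [0, 0, 0], 0], [[0, 0, 0.06], [0, 0, 0], 0], [[0, 0, 0.09], [0, 0, 0], 0], [[0, 0, 0.11], [0, 0, 0], 0], [[0, 0, 0.13], [0, 0, 0], 0], [[0, 0, 0.14], [0, 0, 0], 0], [[0, 0, 0.14], [0, 0, 0], 0]]}}

```text
time_s: 45.35
eef_pos: [0.6359, -0.0228, 0.1583]
eef_rot: [-0.0, 1.0, -0.01, 0.001]
wrist_force: [-6.1, 6.8, 17.9]
opening: 0.29
```

Emit:
{"name": "move_arm", "arguments": {"motion": [[[0, 0, 0.02], [0, 0, 0], 0], [[0, 0, 0.03], [0, 0, 0], 0], [[0, 0, 0.03], [0, 0, 0], 0]]}}

```text
time_s: 45.72
eef_pos: [0.6359, -0.0228, 0.1582]
eef_rot: [-0.0, 1.0, -0.01, 0.001]
wrist_force: [-11.6, 7.4, 27.1]
opening: 0.29
```

Emit:
{"name": "move_arm", "arguments": {"motion": [[[0, 0, -0.06], [0, 0, 0], 0], [[0, 0, -0.06], [0, 0, 0], 0], [[0, 0, -0.06], [0, 0, 0], 60], [[0, 0, -0.06], [0, 0, 0], 85], [[0, 0, -0.06], [0, 0, 0], 90], [[0, 0, -0.06], [0, 0, 0], 90], [[0, 0, -0.8], [0, 0, 0], 90], [[0, 0, -1.8], [0, 0, 0], 90], [[-0.5, 0, -2.8], [0, 0, 0], 100], [[-0.5, 0, -3.0], [0, 0, 0], 100]]}}

```text
time_s: 46.98
eef_pos: [0.6059, -0.0232, 0.3385]
eef_rot: [0.001, 1.0, -0.01, 0.003]
wrist_force: [0.4, 0.2, -0.3]
opening: 1.0
```

Emit:
{"name": "move_arm", "arguments": {"motion": [[[-1, 0, -0.1], [0, 0, 0], 100], [[-2, 0, -0.1], [0, 0, 0], 100], [[-2.6, 0, -0.1], [0, 0, 0], 100], [[-2.6, 0, -0.1], [0, 0, 0], 100], [[-2.6, 0, -0.1], [0, 0, 0], 100]]}}

```text
time_s: 47.6
eef_pos: [0.4497, -0.0198, 0.339]
eef_rot: [-0.0, 1.0, -0.011, -0.0]
wrist_force: [0.1, -0.3, -0.6]
opening: 1.001
```

Run:
```python
from h import *
plan()
a=viewer.camera("side"); b=viewer.camera("scene")
cv2.imwrite("pics/s13.png",cv2.resize(a[70:270,110:376],(800,600),interpolation=cv2.INTER_CUBIC))
cv2.imwrite("pics/s13f.png",a); cv2.imwrite("pics/c13.png",cv2.resize(b[90:330,120:440],(800,600),interpolation=cv2.INTER_CUBIC))
for n in("side","scene"):
    print(n,proj(n,cab(.049,0.002,.174)).round(1)*1, [ (np.array(q["centre"])*[512,384]).round(1) for q in spotter.search_frame(n,"sash_pull")])
w=viewer.camera("wrist"); cv2.imwrite("pics/w13.png",w)
```

```text
at [ 0.4497 -0.0198  0.339 ] F [ 0.1 -0.3 -0.6] op 1.001 t 47.6
side [[220.3 154.2]] [array([219.5, 183.1]), array([205.8, 173.4])]
scene [[209.  200.2]] [array([213.7, 214.3])]
```

View pics/s13.png

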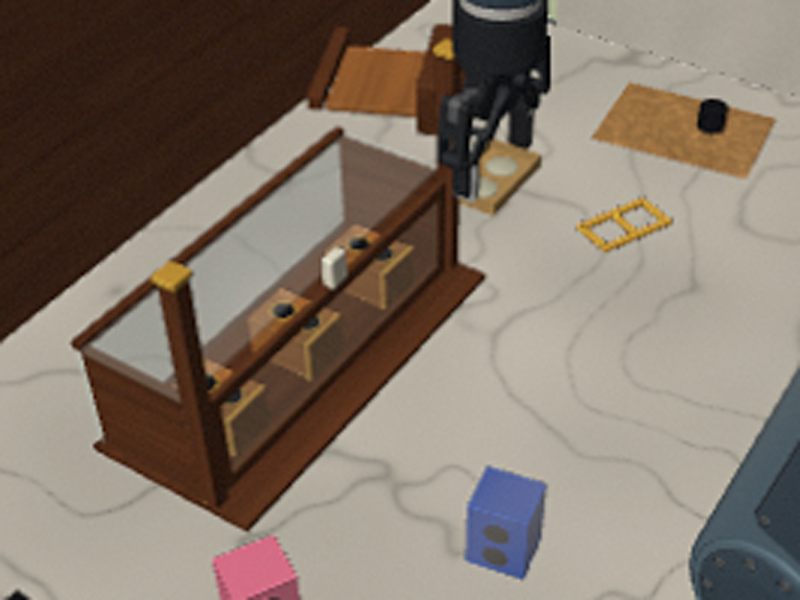

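The side view shows the sash down, three blocks behind it, the pull at (334,268) and the gripper clear. I compare the pull's pixels with the starting picture to confirm it is fully shut.

Run:
```python
from h import *
def pc(im):
    g=im[140:175,205:235].astype(float); w=np.clip(g.min(2)-130,0,None); yy,xx=np.mgrid[140:175,205:235]; return (w*xx).sum()/w.sum(),(w*yy).sum()/w.sum()
a=cv2.imread("pics/side0.png");b=cv2.imread("pics/s13f.png")
p0=cv2.cvtColor(a[140:172,205:237],cv2.COLOR_BGR2GRAY).astype(np.float32);p1=cv2.cvtColor(b[140:172,205:237],cv2.COLOR_BGR2GRAY).astype(np.float32)
t=cv2.matchTemplate(b[130:185,195:250],a[145:172,212:230],cv2.TM_CCOEFF_NORMED); print(cv2.minMaxLoc(t)[3],"expected (17,15)",t.max())
y=[t[14+k,17] for k in range(4)]; print(np.round(y,4)); print(pc(a),pc(b))
print("px per mm",np.diff(proj("side",[cab(.049,0,.17),cab(.049,0,.18)]),axis=0)/10)
```

```text
(17, 15) expected (17,15) 0.9419011
[0.857  0.9419 0.9309 0.8064]
(np.float64(213.72627683197632), np.float64(149.78874907475944)) (np.float64(213.70621729763005), np.float64(150.00092336103415))
px per mm [[-0.01808121 -0.25602125]]
```

```bash
python3 -c "
from bench import workorder; print(workorder.hand_in())"
```

```text
the job is handed in; nothing more can be done
None
```

I handed the job in at about 48 s on the robot's clock. The three mahogany blocks lie flat in the cabinet with their lens seats up, and the sash is lowered onto them and let go.

- **Sash up:** I raised it by the pull until it met its stop, about 140 mm up.
- **Blocks:** I stood each one at the fence and tipped it over the edge. Then I pushed it in until its foot was about 61–66 mm inwards, past the 53 mm needed.
- **Sash down:** I lowered it gently until it stopped hard. In the side picture the pull is within 0.3 px of its starting place, roughly 1 mm.
- **Left alone:** I never handled the frame, septum, scraper or the blue and pink look-alikes, and the overhead picture taken before the sash came down showed them undisturbed. The gripper ended clear of everything.

**Disagreeing check:** by the arm's reading the sash came down 138.5 mm, against 139.8 mm going up. I put that down to the pull slipping slightly in the grip, because the sash would go no lower under 27 N and the picture shows it shut.

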